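# Snap the carry clip onto the bottle neck and slide it up to the collar

### The arm

A 6-joint arm with a two-finger parallel gripper is mounted at the origin on the work surface. World frame = base frame: x ahead of the robot, y to its left, z up, the work surface at z = 0. Lengths are in m, angles in rad, forces in N, time in s.
With the tool pointing down it reaches from about 0.35 to 0.975 m from the base axis. Payload 4.9 kg.
Tool frame: the origin (TCP) lies on the centre line of the jaws, within the pads' length; the fingertips stand robot.tip_extent ahead of it and the grasp point (between the pads) is the TCP (robot.tip_extent is the distance from the TCP to the fingertips, in m); z points along the fingers, y is the line along which they close (so a half turn about z gives the same grasp; the last joint's range is limited). The gripper opens to 85 mm and grips with 20 to 120 N. Pads are 22 mm wide; open, the fingers measure 114 mm over their backs; the gripper's body (76 mm by 85 mm) begins 54 mm behind the grasp point. The pads swing forward as they close: fully open they stand 13 mm farther back than shut.
Start: joints at [1.079, 0.053, 1.613, -0, 1.476, -0.119], TCP at [0.228, 0.582, 0.227] pointing down, gripper open.
Joint ranges: [-3.01, 3.01], [-1.01, 2.22], [0.06, 2.58], [-1.02, 4.17], [0.09, 2.62], [-3.14, 3.14]. Speed limits (rad/s): [2.57, 2.57, 3.14, 3.14, 3.14, 3.14].

### API

Orientations are given as a rotation vector (axis times angle).
In Python, from workcell import robot gives the robot as it stands.
- The arm moves only by the shell command python3 -m inch 'ROWS' [FORCE]. ROWS is a JSON object whose key "deltas" holds a list of rows, 1 to 12 of them, each of 5 numbers: the finger opening in m, then dx, dy, dz in cm, then a turn about the tool's z in units of 0.2 rad; each row is the pose to reach, as a shift and turn from the pose commanded when the command began, along the tool's axes at that moment; what a row does not reach only later rows make up. A row lasts 1/12 s, in which the tool goes at most 0.0417 m and 0.125 rad, less where a joint would pass 70% of its speed; a pose out of reach is approached as far as the arm can. The fingers move at their own pace and stop on an object; FORCE is the grip in N (left out, the last holds). Time passes only in rows, so rows that do not move let the fingers close. It prints the time, the measured TCP pose, the force, the opening and the grip force at its end. Input that does not fit is refused with a message, and nothing moves.
- robot.get_state(): the state, without advancing time (a new reading comes with each control period).
- robot.read_camera(name): name is "scene" or "top" or "wrist"; returns (picture, depth): 400x640x3 uint8, red, green, blue; 400x640 float32, m along the optical axis (not along the pixel's ray), 0 where there is no reading.
- robot.get_calibration(name): a dict with "fx", "fy", "cx", "cy" (pixels), "R" (3x3) and "t" (3): a world point X has camera coordinates R X + t; the wrist camera has in their place "mount" (4x4, takes a point from camera to tool coordinates, whose origin is the TCP and whose axes are the flange's). Camera axes: x right, y down, z forward; pixel columns grow to the right and rows downward; lengths in m; the calibration is good to about 2 mm. A picture is of the moment at which its call begins: read the wrist's pose just before it. get_calibration takes no time and is no camera call.
- robot.job_done(): hands the job in; it is judged then, once.
The state is a dict: "t": time; "qpos": joint angles; "dq": joint speeds; "tau": joint torques, N m; "tool_pos": TCP position; "tcp_rot": TCP orientation; "contact_force": force on the tool from outside, world axes, zero at the start; "torque": the same for the moment, N m; "width": finger opening in m; "gripper_force": force on a finger pad.
Only numpy, scipy, OpenCV 4.12 (cv2) and the standard library are available. Lean on these libraries where they do the work, as an engineer would, in place of code of your own. Each camera call takes 0.05 s, during which the arm holds its last target. There are 200 camera calls.

### The job

Take the white carry clip and push it straight down over the middle of the bare neck of the steel bottle, which lies on a springy stand, until both arms snap past and the clip is fully home, easing off once it clicks so that the bottle is never driven down to the bottom of its springs. Then gently slide the snapped-on clip along the neck towards the cap until it rests against the collar, and let go with its tab upright. Leave the lunchbox, bowl and fork where they are.

Things in the scene. Friction and masses are not known exactly. Their poses are not given: they have to be found in the camera images.
- clip: White plastic carry clip, loose, standing on the feet of its two sprung arms: 96 mm tall, 46 mm across the arms (x), 28 mm long (y, along the bore), z up. Origin: centre of its underside. The roof's underside, which lands on the neck, is 34 mm up; above it stands a solid grip tab 14 mm thick (x), 28 mm long (y), from 41 to 96 mm up. The same after a half turn about z.
- clip_grip (a point): Middle of the grip tab, 78 mm above the clip's origin, 60 mm above clip_seat; the fingers close along the clip's x on 14 mm. Axes as the clip's.
- clip_seat (a point): Centre of the clip's bore, 18 mm above the clip's origin; on the neck's axis when home. The arms' inner beads, 8 mm below it, stand 25 mm apart and must spread to 32 mm to pass the neck, first touching it some 19 mm above home. This takes a downward push of some 10 to 14 N, which rises to a peak, then drops sharply: the click. Axes as the clip's.
- bottle: Steel bottle lying level, axis about 93 mm above the counter; y along it to the cap, x across, z up. Origin: on the axis, middle of the bare neck. Neck: plain round bar 32 mm thick, y -35 to +35 mm. Shoulder y -35 to -65, body 68 mm thick, y -65 to -225. Collar 46 mm thick, y +35 to +43, then the black flip-lever cap, 40 mm thick, to y +71; lever reaches 25 mm above the axis.
- neck_mid (a point): The bottle's origin again: the middle of the bare neck. The bottle moves only straight up and down: on soft springs it sinks 20 to 28 mm under the push the clip needs, so the clip must be pushed down well below its at-rest home height; it springs back as the push ends. The springs bottom out about 37 mm below the resting height. Axes as the bottle's.
- collar_face (a point): Centre, on the bottle's axis, of the collar face that looks along the neck to the shoulder: y = +35 mm in the bottle's frame. A clip resting against the collar has its clip_seat 14 mm from here. Sliding the clip along the neck takes about 2 to 5 N, then meets the rigid collar. Axes as the bottle's.
- cradle: Bamboo drying stand with two sprung saddles under the bottle, fixed to the counter; base board 100 mm wide (x), 260 mm long (y), 12 mm thick; four guide posts 93 mm high beside the bottle's body at y = -105 and -190 mm. Origin on the counter under the middle of the bare neck; axes as the bottle's.
- lunchbox: Square plastic lunchbox with latching side flaps, 163 mm square, 67 mm high, loose. Origin: centre of its underside. Leave alone.
- bowl: White ceramic bowl, 130 mm across, 55 mm high, loose. Origin: centre of its underside. Leave alone.
- fork: Bamboo fork lying flat, 167 mm long, 24 mm wide, 6 mm thick, tines towards its +x, loose. Origin: underside, 95 mm from the handle's end. Leave alone.
There are look-alikes about, which are no part of the job. There is more than one size of the clip; the one meant has the size given above.

How it is judged:
On the way, in this order (a step that is already met when the one before it is completed fails the run):
1. the clip is snapped fully home on the bare neck, its end still more than 6 mm short of the collar (z of clip_seat in the frame of bottle between -0.0025 and 0.0025 m and x of clip_seat in the frame of bottle between -0.003 and 0.003 m and y of clip_seat in the frame of bottle between -0.022 and 0.015 m), for 0.2 s.
2. the clip has been slid along the neck against the collar (z of clip_seat in the frame of bottle below 0.003 m and y of clip_seat in the frame of bottle above 0.0185 m), for 0.1 s.
At the end, for the whole second after the job is handed in: The clip is snapped on the neck, bore centre within 3 mm of the neck's axis, bore along the neck within 6 degrees, tab upright within 17 degrees, its end within 2.5 mm of the collar, let go and at rest (z of clip_seat in the frame of bottle between -0.0025 and 0.0025 m and x of clip_seat in the frame of bottle between -0.003 and 0.003 m and y of clip_seat in the frame of bottle between 0.0185 and 0.024 m and angle between the y axis of clip and the y axis of bottle, either way round below 0.1 rad and angle between clip's own z axis and vertical below 0.3 rad and linear speed of each of clip, bottle below 0.02 m/s); the robot touches nothing.
It fails at once if the bottle is driven down onto the bottom of its springs (more than 34 mm below its resting height) (distance of bottle from where it was at the start of the episode above 0.034 m).
It fails at once if pressing on hard after the click: the clip is home and the bottle still held more than 20 mm below its resting height (z of clip_seat in the frame of bottle below 0.0025 m and horizontal distance between clip_seat and bottle below 0.03 m and distance of bottle from where it was at the start of the episode above 0.02 m).
It fails at once if the clip is rammed against the bottle (contact force between clip and bottle above 60 N).
It fails at once if the lunchbox, the bowl or the fork is moved by more than 15 mm (distance of any of lunchbox, bowl, fork from where it was at the start of the episode above 0.015 m).
It also fails if it takes over 61 s, if anything falls off the work surface, if the arm or the gripper's body presses on something with over 40 N, if the wrist force passes 120 N, or if a joint passes its speed limit or range.

## Working session

There is one attempt and no reset: what is moved stays moved. The work goes in short steps, Python scripts to look and compute and a shell command to move; the robot and the scene stay as the last step left them, time stands still between calls to the robot, and variables do not carry over. Pictures are saved under pics/ and viewed, at most 10 in all, crops included, and the job is handed in when it is done.

```bash
mkdir -p pics; ls
cat > h.py <<'E'
import numpy as np, cv2
from workcell import robot
from scipy.spatial.transform import Rotation as Ro
def grab(name):
    s=robot.get_state(); im,d=robot.read_camera(name); c=robot.get_calibration(name)
    if name=="wrist":
        M=np.array(c["mount"]); T=np.eye(4); T[:3,:3]=Ro.from_rotvec(s["tcp_rot"]).as_matrix(); T[:3,3]=s["tool_pos"]
        W=T@M
    else:
        R=np.array(c["R"]); W=np.eye(4); W[:3,:3]=R.T; W[:3,3]=-R.T@np.array(c["t"])
    return im,d,c,W
def cloud(d,c,W):
    v,u=np.mgrid[0:d.shape[0],0:d.shape[1]]
    P=np.stack([(u-c["cx"])/c["fx"]*d,(v-c["cy"])/c["fy"]*d,d],-1)
    X=P@W[:3,:3].T+W[:3,3]; X[d<=0]=np.nan
    return X
def save(n,im): cv2.imwrite(f"pics/{n}.png",im[...,::-1])
E
python3 - <<'E'
from h import *
print(robot.get_state(), robot.tip_extent)
for n in ("scene","top"):
    im,d,c,W=grab(n); save(n,im); np.savez(n,im=im,X=cloud(d,c,W),W=W,K=[c[k] for k in("fx","fy","cx","cy")])
    print(n,W.round(3).tolist(),c["fx"])
E
```

```text
pics
{'t': 0.0, 'qpos': array([ 1.07901637e+00,  5.33704052e-02,  1.61428192e+00, -2.41455422e-05,
        1.47598756e+00, -1.19007572e-01]), 'dq': array([-0.00107063, -0.00139081, -0.0005868 ,  0.00258988, -0.0026659 ,
       -0.00055326]), 'tau': array([-7.13209429e-04, -3.93686378e+01, -3.70172954e+01, -1.87835817e-04,
        7.12881127e-03, -3.56204896e-05]), 'tool_pos': array([0.22733828, 0.5815184 , 0.22616184]), 'tcp_rot': array([-5.82051395e-01, -3.08659812e+00,  3.07774670e-03]), 'contact_force': array([-0.43996335,  0.04361664,  0.26052818]), 'torque': array([ 0.00405322, -0.04247078,  0.04502015]), 'gripper_force': 0.0, 'width': 0.08512630484796102} 0.019
scene [[0.355, 0.544, -0.76, 1.409], [0.935, -0.196, 0.296, -0.181], [0.012, -0.816, -0.578, 0.689], [0.0, 0.0, 0.0, 1.0]] 490.63951885458914
top [[-0.027, -0.985, 0.169, 0.402], [-1.0, 0.027, -0.004, 0.122], [-0.001, -0.169, -0.986, 1.369], [0.0, 0.0, 0.0, 1.0]] 511.8891650158805
```

View pics/scene.png

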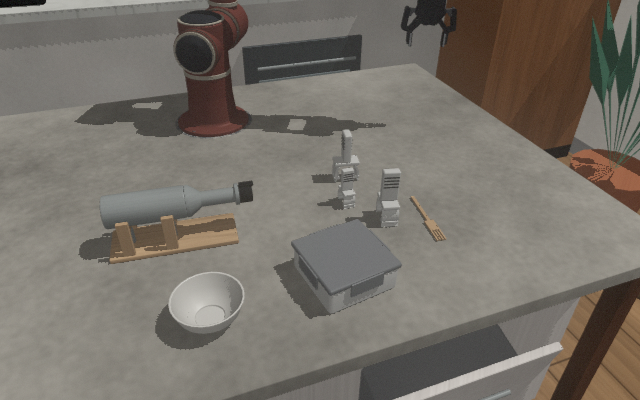

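View pics/top.png

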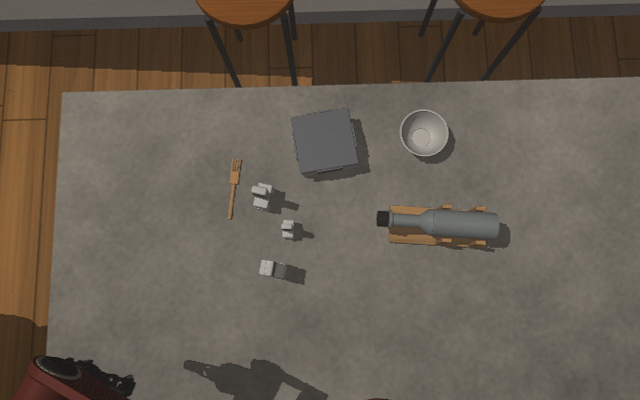

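The scene view shows three clips, at about (346,155), (347,188) and (389,198). In the top view they are at (277,269), (288,230) and (262,196). The bottle runs from the cap at (383,218) to the body end at (498,226). Next I measure sizes from the depth.

Run:
```python
from h import *
for n in("top","scene"):
    z=np.load(n+".npz"); X=z["X"]
    m=(X[...,2]>0.012)&(X[...,0]>0.3)&(X[...,0]<0.95)&(np.abs(X[...,1])<0.6)
    k,lab,st,ce=cv2.connectedComponentsWithStats(m.astype(np.uint8))
    for i in range(1,k):
        if st[i,4]<40: continue
        P=X[lab==i]
        print(n,i,st[i].tolist(),"min",P.min(0).round(3),"max",P.max(0).round(3),"zp",np.percentile(P[:,2],[50,90,98]).round(3))
        top=P[P[:,2]>P[:,2].max()-.012]
        r=cv2.minAreaRect(top[:,:2].astype(np.float32)*1000); print("   toprect",np.round(r[0],1),np.round(r[1],1),round(r[2],1),len(top))
im=np.load("top.npz")["im"][180:290,220:320]; sc=np.load("scene.npz")["im"][120:240,320:420]
a=cv2.resize(im,(400,440),interpolation=2); b=cv2.resize(sc,(400,440),interpolation=2)
save("crop1",np.hstack([a,b]))
```

```text
top 1 [291, 108, 68, 68, 3642] min [0.682 0.027 0.013] max [0.857 0.201 0.076] zp [0.066 0.07  0.072]
   toprect [769.3 112.9] [162.4 162.5] 8.9 2947
top 2 [400, 110, 49, 47, 1273] min [ 0.722 -0.217  0.012] max [ 0.851 -0.087  0.061] zp [0.031 0.054 0.058]
   toprect [ 786.8 -151.7] [128.2 127.1] 36.2 287
top 16 [252, 183, 23, 28, 441] min [0.595 0.252 0.013] max [0.662 0.304 0.137] zp [0.058 0.131 0.134]
   toprect [629.  278.5] [37.8 18.5] 76.2 113
top 18 [377, 204, 123, 44, 3408] min [ 0.481 -0.309  0.012] max [ 0.598 -0.009  0.135] zp [0.114 0.127 0.13 ]
   toprect [ 538.4 -171.2] [271.4  42.4] 85.8 877
top 20 [281, 220, 14, 19, 213] min [0.519 0.2   0.012] max [0.565 0.229 0.099] zp [0.042 0.095 0.097]
   toprect [541.3 214.8] [28.  12.8] 88.7 67
top 36 [259, 260, 29, 19, 403] min [0.415 0.221 0.013] max [0.462 0.289 0.136] zp [0.058 0.131 0.133]
   toprect [438.7 255.1] [18.9 38. ] 80.4 125
scene 1 [332, 129, 28, 78, 1150] min [0.412 0.199 0.012] max [0.568 0.289 0.134] zp [0.057 0.114 0.132]
   toprect [439.4 254.9] [18.  42.2] 78.3 85
scene 2 [376, 168, 25, 56, 1052] min [0.593 0.251 0.012] max [0.665 0.297 0.134] zp [0.067 0.126 0.132]
   toprect [630.1 278.1] [36.9 20.7] 78.3 141
scene 3 [99, 181, 154, 79, 6865] min [ 0.48  -0.315  0.012] max [ 0.602 -0.009  0.131] zp [0.093 0.125 0.129]
   toprect [ 546.3 -159.3] [297.7  48.4] 83.6 1259
scene 4 [291, 219, 111, 92, 6458] min [0.683 0.026 0.012] max [0.858 0.2   0.071] zp [0.067 0.068 0.069]
   toprect [769.4 112.6] [167.  163.6] 8.1 4924
scene 9 [168, 272, 76, 62, 2887] min [ 0.72  -0.216  0.012] max [ 0.851 -0.088  0.058] zp [0.037 0.055 0.056]
   toprect [ 785.4 -152.1] [126.6 130.7] 75.4 910
```

View pics/crop1.png

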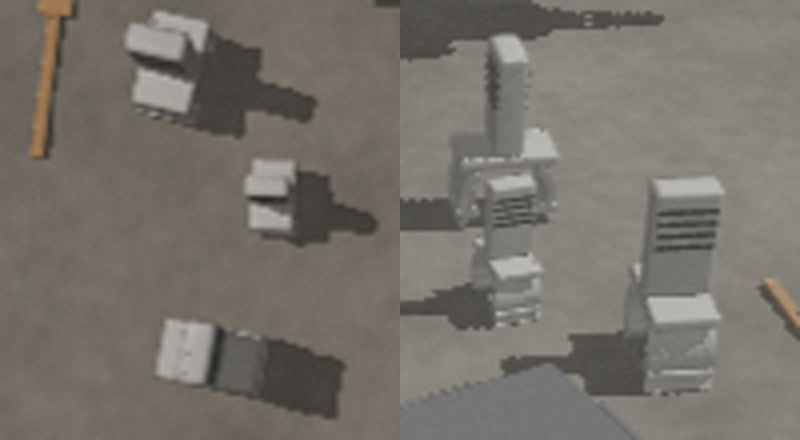

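The middle clip is the one meant: about 97 mm tall, near (0.541, 0.215), with the tab's 28 mm side along world y. Next, the bottle axis.

Run:
```python
from h import *
from scipy.optimize import least_squares
for n in("top","scene"):
    X=np.load(n+".npz")["X"]; P=X.reshape(-1,3); P=P[np.isfinite(P[:,0])]
    b=P[(P[:,0]>.47)&(P[:,0]<.61)&(P[:,1]>-.33)&(P[:,1]<0)&(P[:,2]>.07)]
    W=np.load(n+".npz")["W"]
    # slices along world y
    for y in np.arange(-.3,0,.015):
        s=b[abs(b[:,1]-y)<.006]
        if len(s)>5: print(n,round(y,3),"x",s[:,0].min().round(3),s[:,0].max().round(3),"ztop",np.percentile(s[:,2],97).round(3),len(s))
    body=b[(b[:,1]<-.17)&(b[:,1]>-.29)&(b[:,2]>.1)]; neck=b[(b[:,1]>-.11)&(b[:,1]<-.06)&(b[:,2]>.088)]
    f=lambda p:np.r_[*[np.hypot(q[:,0]-p[0]-p[1]*(q[:,1]+.08),q[:,2]-p[2]-p[3]*(q[:,1]+.08))-r for q,r in((body,.034),(neck,.016))]]
    r=least_squares(f,[.54,0,.093,0],loss="soft_l1",f_scale=.002); print(n,r.x.round(4),np.abs(r.fun).mean())
c=robot.get_calibration("wrist");print(np.array(c["mount"]).round(3),c["fx"],c["cx"],c["cy"])
```

```text
top -0.3 x 0.495 0.559 ztop 0.129 119
top -0.285 x 0.489 0.578 ztop 0.13 150
top -0.27 x 0.483 0.578 ztop 0.129 189
top -0.255 x 0.485 0.563 ztop 0.13 150
top -0.24 x 0.5 0.566 ztop 0.13 129
top -0.225 x 0.502 0.566 ztop 0.131 128
top -0.21 x 0.503 0.57 ztop 0.13 130
top -0.195 x 0.491 0.585 ztop 0.13 168
top -0.18 x 0.491 0.587 ztop 0.13 177
top -0.165 x 0.497 0.574 ztop 0.131 134
top -0.15 x 0.509 0.573 ztop 0.13 134
top -0.135 x 0.51 0.572 ztop 0.126 135
top -0.12 x 0.522 0.563 ztop 0.116 82
top -0.105 x 0.531 0.56 ztop 0.113 63
top -0.09 x 0.533 0.564 ztop 0.113 64
top -0.075 x 0.534 0.564 ztop 0.112 64
top -0.06 x 0.535 0.567 ztop 0.114 60
top -0.045 x 0.53 0.576 ztop 0.119 81
top -0.03 x 0.535 0.573 ztop 0.122 78
top -0.015 x 0.535 0.573 ztop 0.122 72
top [0.5492 0.0945 0.0941 0.0031] 0.0015325945550747446
scene -0.3 x 0.509 0.564 ztop 0.129 223
scene -0.285 x 0.512 0.581 ztop 0.129 256
scene -0.27 x 0.513 0.582 ztop 0.13 282
scene -0.255 x 0.511 0.569 ztop 0.13 215
scene -0.24 x 0.517 0.571 ztop 0.129 215
scene -0.225 x 0.518 0.572 ztop 0.129 216
scene -0.21 x 0.519 0.574 ztop 0.129 211
scene -0.195 x 0.519 0.588 ztop 0.129 259
scene -0.18 x 0.523 0.589 ztop 0.129 232
scene -0.165 x 0.522 0.577 ztop 0.129 202
scene -0.15 x 0.524 0.578 ztop 0.129 202
scene -0.135 x 0.531 0.574 ztop 0.126 164
scene -0.12 x 0.536 0.568 ztop 0.115 101
scene -0.105 x 0.539 0.564 ztop 0.111 93
scene -0.09 x 0.542 0.566 ztop 0.112 90
scene -0.075 x 0.539 0.569 ztop 0.111 91
scene -0.06 x 0.543 0.569 ztop 0.112 92
scene -0.045 x 0.541 0.576 ztop 0.118 124
scene -0.03 x 0.548 0.575 ztop 0.121 116
scene -0.015 x 0.549 0.576 ztop 0.121 79
scene [5.481e-01 9.340e-02 9.490e-02 4.000e-04] 0.001189450905658173
[[-0.    -0.963 -0.269  0.068]
 [ 1.    -0.     0.     0.001]
 [-0.    -0.269  0.963 -0.147]
 [ 0.     0.     0.     1.   ]] 288.5618947266117 319.7926283819615 198.06664584487712
```

Units first: shifts go in cm and turns go in units of 0.2 rad. So -0.426 m is -42.6, -0.37 m is -37, 1.2 rad is 6.

```bash
python3 -m inch '{"deltas":[[0.085, -4, -2, 0, 0.6], [0.085, -8, -4, 0, 1.2], [0.085, -12, -6, 0, 1.8], [0.085, -15.5, -8, 0, 2.4], [0.085, -19, -10, 0, 3], [0.085, -23, -12, 0, 3.5], [0.085, -26.5, -14, 0, 4], [0.085, -30, -16, 0, 4.5], [0.085, -33.5, -18, 0, 5], [0.085, -37, -20, 0, 5.5], [0.085, -40, -21.5, 0, 6], [0.085, -42.6, -22.7, 0, 6]]}'
python3 -m inch '{"deltas":[[0.085, 0, 0, 0, 0], [0.085, 0, 0, 0, 0], [0.085, 0, 0, 0, 0]]}'
python3 - <<'E'
from h import *
s=robot.get_state();print(s["tool_pos"],s["qpos"].round(3),Ro.from_rotvec(s["tcp_rot"]).as_matrix().round(3).tolist())
im,d,c,W=grab("wrist"); save("w1",im); X=cloud(d,c,W); np.savez("w1",im=im,X=X,W=W)
m=(abs(X[...,0]-.541)<.04)&(abs(X[...,1]-.215)<.03)&(X[...,2]>.012); P=X[m]
print(np.percentile(P[:,2],[50,90,98]))
for lo,hi in((.088,.11),(.03,.05)):
    t=P[(P[:,2]>lo)&(P[:,2]<hi)]; print(len(t),np.median(t[:,2]),t.min(0),t.max(0),cv2.minAreaRect(t[:,:2].astype(np.float32)*1000))
E
```

```text
t: 1.1
tool_pos: [0.5429, 0.2127, 0.2269]
tcp_rot: [2.229, 2.213, -0.001]
contact_force: [0.2, 0.6, -0.3]
width: 0.0851
gripper_force: 0.0
t: 1.35
tool_pos: [0.5412, 0.2157, 0.2268]
tcp_rot: [-2.223, -2.218, 0.001]
contact_force: [-1.0, -0.7, 0.0]
width: 0.0852
gripper_force: 0.0
[0.54115607 0.21567783 0.22678271] [ 0.251 -0.046  1.713  0.     1.476  0.253] [[0.002, 1.0, -0.001], [1.0, -0.002, 0.0], [0.0, -0.001, -1.0]]
[0.31846774 0.33037691 0.33274346]
388 0.09576546975368327 [0.53432191 0.20355736 0.08802401] [0.5485045  0.23113564 0.09803252] ((541.4140014648438, 217.344970703125), (14.173050880432129, 27.58127784729004), 0.08902519941329956)
627 0.04123615413385978 [0.518857   0.20287286 0.03064397] [0.56480705 0.23169227 0.04990478] ((541.6699829101562, 217.2373046875), (27.834264755249023, 45.650821685791016), 87.94640350341797)
```

View pics/w1.png

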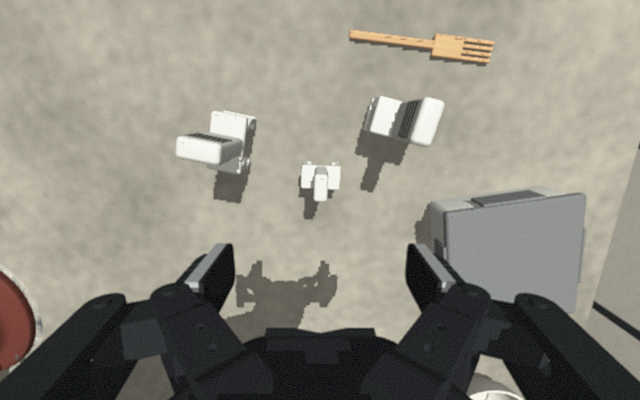

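The clip measures 14 × 28 mm across the tab, with its top at 0.096 and centre at (0.5415, 0.217). That matches the target. In the picture it sits at (320,182), clear of its neighbours.

Scaled: 0.149 m is 14.9, 0.001 m is 0.1.

```bash
python3 -m inch '{"deltas":[[0.06, 0.1, 0, 3.5, 0], [0.06, 0.1, 0, 7, 0], [0.06, 0.1, 0, 10.5, 0], [0.06, 0.1, 0, 13, 0], [0.06, 0.1, 0, 14.5, 0], [0.06, 0.1, 0, 14.9, 0], [0.06, 0.1, 0, 14.9, 0], [0.06, 0.1, 0, 14.9, 0]]}'
python3 -m inch '{"deltas":[[0.0, 0, 0, 0, 0], [0.0, 0, 0, 0, 0], [0.0, 0, 0, 0, 0], [0.0, 0, 0, 0, 0], [0.0, 0, 0, 0, 0], [0.0, 0, 0, 0, 0], [0.0, 0, 0, 0, 0]]}' 60
```

```text
t: 2.07
tool_pos: [0.542, 0.2174, 0.0796]
tcp_rot: [2.222, 2.22, 0.002]
contact_force: [0.1, -0.3, 1.4]
width: 0.06
gripper_force: 0.0
t: 2.65
tool_pos: [0.5425, 0.2166, 0.0796]
tcp_rot: [2.223, 2.218, 0.003]
contact_force: [-0.9, -0.3, 6.1]
width: 0.0121
gripper_force: 60.5
```

Scaled: -0.297 m is -29.7, -0.24 m is -24, 0.09 rad is 0.45.

```bash
python3 -m inch '{"deltas":[[0.0, 0, 0, -3, 0], [0.0, 0, 0, -7, 0], [0.0, 0, 0, -11, 0], [0.0, 0, 0, -15, 0], [0.0, -4, 0, -16, 0.15], [0.0, -8, 0.2, -16, 0.3], [0.0, -12, 0.3, -16, 0.45], [0.0, -16, 0.4, -16, 0.45], [0.0, -20, 0.5, -16, 0.45], [0.0, -24, 0.6, -16, 0.45], [0.0, -28, 0.6, -16, 0.45], [0.0, -29.7, 0.6, -16, 0.45]]}'
python3 -m inch '{"deltas":[[0.0, 0, 0, 0, 0], [0.0, 0, 0, 0, 0], [0.0, 0, 0, 0, 0], [0.0, 0, 0, 0, 0]]}'
cat > look.py <<'E'
from h import *
import sys
from scipy.optimize import least_squares
s=robot.get_state(); R=Ro.from_rotvec(s["tcp_rot"]).as_matrix()
print("t",s["t"],s["tool_pos"].round(4),"w",s["width"],"F",s["contact_force"].round(1)); print("toolx ang",np.degrees(np.arctan2(R[0,0],R[1,0])))
for n in ("top","scene","wrist"):
    im,d,c,W=grab(n); save(sys.argv[1]+n,im); X=cloud(d,c,W); np.savez(sys.argv[1]+n,im=im,X=X,W=W)
E
python3 look.py a
python3 - <<'E'
from h import *
a=[np.load(f"a{n}.npz")["im"] for n in("wrist","scene")]
save("a_c",np.hstack([cv2.resize(a[0][100:400,120:520],(400,300)),cv2.resize(a[1][130:280,90:290],(400,300),interpolation=2)]))
X=np.load("awrist.npz")["X"].reshape(-1,3); print(X[np.isfinite(X[:,0])].shape)
for n in("wrist","top","scene"):
    X=np.load(f"a{n}.npz")["X"]; P=X.reshape(-1,3)
    for lo,hi in((.27,.262),(.258,.27),(.19,.21),(.16,.185)):
        q=P[(P[:,2]>lo)&(P[:,2]<hi)&(abs(P[:,0]-.548)<.05)&(abs(P[:,1]+.08)<.03)]
        if len(q)>8: print(n,lo,hi,len(q),q.min(0).round(4),q.max(0).round(4))
    b=P[(abs(P[:,1]+.03)<.03)&(abs(P[:,0]-.55)<.05)&(P[:,2]>.07)&(P[:,2]<.14)]
    for y in np.arange(-.06,0.01,.006):
        s=b[abs(b[:,1]-y)<.003]
        if len(s)>3: print(n,round(y,3),"x",s[:,0].min().round(4),s[:,0].max().round(4),"z",np.percentile(s[:,2],90).round(4),len(s))
E
```

```text
t: 3.65
tool_pos: [0.5462, -0.0846, 0.2374]
tcp_rot: [-2.325, -2.112, 0.003]
contact_force: [-0.6, 0.6, 0.1]
width: 0.012
gripper_force: 59.8
t: 3.98
tool_pos: [0.547, -0.0793, 0.238]
tcp_rot: [-2.319, -2.118, 0.0]
contact_force: [0.1, 0.6, 0.2]
width: 0.0124
gripper_force: 59.8
t 3.9833 [ 0.547  -0.0793  0.238 ] w 0.012423027231206692 F [0.1 0.6 0.2]
toolx ang 5.179177837601019
(254973, 3)
wrist 0.258 0.27 760 [ 0.5279 -0.0899  0.258 ] [ 0.5673 -0.0659  0.27  ]
wrist 0.19 0.21 1650 [ 0.5234 -0.0944  0.19  ] [ 0.5708 -0.063   0.2099]
wrist 0.16 0.185 226 [ 0.5247 -0.0728  0.1609] [ 0.5709 -0.063   0.1849]
wrist -0.06 x 0.5352 0.5654 z 0.1106 94
wrist -0.054 x 0.5354 0.567 z 0.1108 201
wrist -0.048 x 0.5361 0.5744 z 0.1161 189
wrist -0.042 x 0.53 0.5746 z 0.1176 297
wrist -0.036 x 0.5304 0.5721 z 0.1194 272
wrist -0.03 x 0.5341 0.5725 z 0.1201 260
wrist -0.024 x 0.5335 0.5729 z 0.1201 268
wrist -0.018 x 0.5341 0.5731 z 0.1201 280
wrist -0.012 x 0.5347 0.5737 z 0.1203 229
wrist -0.006 x 0.5484 0.5609 z 0.1201 43
top -0.06 x 0.5368 0.5644 z 0.112 16
top -0.054 x 0.5362 0.568 z 0.1118 28
top -0.048 x 0.53 0.5713 z 0.1159 30
top -0.042 x 0.53 0.5756 z 0.118 48
top -0.036 x 0.5302 0.573 z 0.1192 39
top -0.03 x 0.5349 0.573 z 0.1205 40
top -0.024 x 0.5348 0.5726 z 0.1228 40
top -0.018 x 0.5354 0.5735 z 0.1211 39
top -0.012 x 0.5355 0.5699 z 0.1202 32
scene 0.258 0.27 66 [ 0.5381 -0.0913  0.2584] [ 0.5694 -0.07    0.2698]
scene 0.19 0.21 180 [ 0.5346 -0.0956  0.1901] [ 0.5738 -0.0672  0.21  ]
scene 0.16 0.185 159 [ 0.5254 -0.0965  0.1605] [ 0.5729 -0.0685  0.1849]
scene -0.06 x 0.5444 0.568 z 0.1113 25
scene -0.054 x 0.5438 0.5687 z 0.11 45
scene -0.048 x 0.5379 0.5765 z 0.116 69
scene -0.042 x 0.5412 0.5757 z 0.1169 54
scene -0.036 x 0.5453 0.5748 z 0.1195 64
scene -0.03 x 0.548 0.5764 z 0.1195 58
scene -0.024 x 0.5489 0.5768 z 0.1202 63
scene -0.018 x 0.5488 0.5763 z 0.1195 55
scene -0.012 x 0.5492 0.5741 z 0.1206 24
```

View pics/a_c.png

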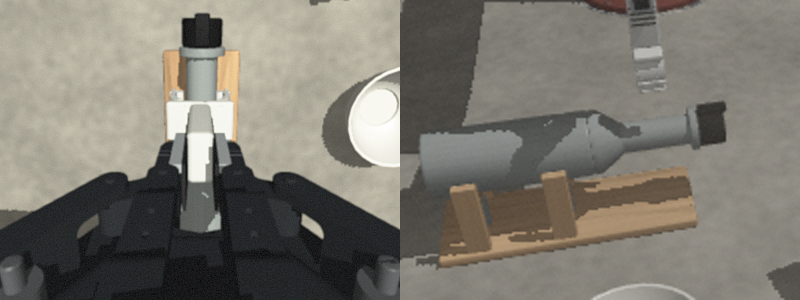

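The wrist view shows the clip centred over the neck to about 1 mm (roof near (200,120), neck at (202,75) in the crop). I shift it +1 mm in x and go down to just above contact.

```bash
python3 -m inch '{"deltas":[[0.0, 0, 0.1, 2, 0], [0.0, 0, 0.1, 4, 0], [0.0, 0, 0.1, 5.4, 0], [0.0, 0, 0.1, 5.8, 0], [0.0, 0, 0.1, 5.8, 0], [0.0, 0, 0.1, 5.8, 0]]}'
python3 look.py b
python3 - <<'E'
from h import *
for n in("wrist","top","scene"):
    P=np.load(f"b{n}.npz")["X"].reshape(-1,3)
    q=P[(P[:,2]>.135)&(P[:,2]<.15)&(abs(P[:,0]-.548)<.05)&(abs(P[:,1]+.08)<.03)]
    print(n,len(q),q.min(0).round(4),q.max(0).round(4),np.median(q[:,2]))
    b=P[(abs(P[:,1]+.02)<.01)&(abs(P[:,0]-.55)<.05)&(P[:,2]>.09)&(P[:,2]<.14)]
    print("cap",b.min(0).round(4),b.max(0).round(4))
E
```

```text
t: 4.63
tool_pos: [0.5483, -0.0805, 0.1809]
tcp_rot: [2.321, 2.117, 0.0]
contact_force: [0.4, -0.4, -0.7]
width: 0.0123
gripper_force: 59.8
t 4.6333 [ 0.5483 -0.0805  0.1809] w 0.012268258771998575 F [ 0.4 -0.4 -0.7]
toolx ang 5.254013179940144
wrist 1604 [ 0.5252 -0.0959  0.1351] [ 0.5725 -0.0645  0.1496] 0.14333093264525923
cap [ 0.5333 -0.03    0.0952] [ 0.5742 -0.01    0.1219]Traceback (most recent call last):
  File "<stdin>", line 5, in <module>
    return umr_minimum(a, axis, None, out, keepdims, initial, where)
ValueError: zero-size array to reduction operation minimum which has no identity
```

Scaled: 0.02 m is 2, 0.016 m is 1.6.

```bash
python3 -m inch '{"deltas":[[0.0, 0, 0, 0.4, 0], [0.0, 0, 0, 0.8, 0], [0.0, 0, 0, 1.2, 0], [0.0, 0, 0, 1.6, 0], [0.0, 0, 0, 2, 0], [0.0, 0, 0, 2, 0]]}'
python3 -m inch '{"deltas":[[0.0, 0, 0, 0.3, 0], [0.0, 0, 0, 0.6, 0], [0.0, 0, 0, 0.6, 0]]}'
python3 -m inch '{"deltas":[[0.0, 0, 0, 0.3, 0], [0.0, 0, 0, 0.3, 0]]}'
```

```text
t: 5.28
tool_pos: [0.5486, -0.0808, 0.1608]
tcp_rot: [2.32, 2.116, 0.001]
contact_force: [-0.3, 0.5, 6.1]
width: 0.0121
gripper_force: 60.6
t: 5.53
tool_pos: [0.5489, -0.0809, 0.1557]
tcp_rot: [2.32, 2.116, 0.002]
contact_force: [-1.4, -0.1, 8.3]
width: 0.012
gripper_force: 60.9
t: 5.7
tool_pos: [0.5491, -0.0809, 0.1532]
tcp_rot: [2.32, 2.115, 0.002]
contact_force: [-1.3, 1.0, 9.4]
width: 0.0121
gripper_force: 61.0
```

```bash
for i in 1; do python3 -m inch '{"deltas":[[0.0, 0, -0.05, 0.15, 0], [0.0, 0, -0.05, 0.15, 0]]}'; python3 -m inch '{"deltas":[[0.0, 0, 0, 0.15, 0], [0.0, 0, 0, 0.15, 0]]}';  done
```

```text
t: 5.87
tool_pos: [0.549, -0.081, 0.1522]
tcp_rot: [2.319, 2.115, 0.003]
contact_force: [-1.2, 0.3, 10.3]
width: 0.0126
gripper_force: 61.1
t: 6.03
tool_pos: [0.5491, -0.081, 0.1509]
tcp_rot: [2.319, 2.115, 0.003]
contact_force: [-1.4, 0.0, 10.1]
width: 0.0119
gripper_force: 61.2
```

Scaled: 0.0015 m is 0.15.

```bash
python3 -m inch '{"deltas":[[0.0, 0, 0, 0.15, 0], [0.0, 0, 0, 0.15, 0]]}'
```

```text
t: 6.2
tool_pos: [0.5491, -0.081, 0.1496]
tcp_rot: [2.319, 2.115, 0.003]
contact_force: [-2.3, 0.4, 10.4]
width: 0.0124
gripper_force: 61.2
```

Scaled: 0.0015 m is 0.15.

```bash
python3 -m inch '{"deltas":[[0.0, 0, 0, 0.15, 0], [0.0, 0, 0, 0.15, 0]]}'|sed -n 2,4p
```

```text
tool_pos: [0.5491, -0.081, 0.1482]
tcp_rot: [2.319, 2.115, 0.003]
contact_force: [-1.3, -0.3, 11.3]
```

Scaled: 0.0015 m is 0.15, -0.0005 m is -0.05.

```bash
python3 -m inch '{"deltas":[[0.0, 0, -0.05, 0.15, 0], [0.0, 0, -0.05, 0.15, 0]]}'|sed -n 2,4p
```

```text
tool_pos: [0.5489, -0.081, 0.1469]
tcp_rot: [2.318, 2.114, 0.004]
contact_force: [-1.8, 0.3, 11.9]
```

Scaled: 0.0015 m is 0.15.

```bash
python3 -m inch '{"deltas":[[0.0, 0, 0, 0.15, 0], [0.0, 0, 0, 0.15, 0]]}'|sed -n 2,4p
python3 - <<'E'
from h import *
im,d,c,W=grab("wrist");X=cloud(d,c,W);np.savez("c",X=X,im=im);P=X.reshape(-1,3)
b=P[(abs(P[:,1]+.02)<.008)&(abs(P[:,0]-.555)<.012)&(P[:,2]>.03)&(P[:,2]<.14)]; print("cap z",np.percentile(b[:,2],[50,95]))
q=P[(abs(P[:,1]+.08)<.012)&(abs(abs(P[:,0]-.549)-.016)<.005)&(P[:,2]<.135)&(P[:,2]>.08)]; print("roof",np.median(q[:,2]),len(q))
E
```

```text
tool_pos: [0.549, -0.0811, 0.1455]
tcp_rot: [2.318, 2.114, 0.004]
contact_force: [-1.8, 0.0, 11.5]
cap z [0.09362578 0.09534639]
roof 0.10707798825923595 947
```

```bash
python3 -m inch '{"deltas":[[0.0, 0, 0, 0.1, 0], [0.0, 0, 0, 0.1, 0]]}'|sed -n 2,4p
```

```text
tool_pos: [0.549, -0.0811, 0.1445]
tcp_rot: [2.318, 2.114, 0.004]
contact_force: [0.0, 0.2, 11.4]
```

```bash
cat > cap.py <<'E'
from h import *
im,d,c,W=grab("wrist");X=cloud(d,c,W);P=X.reshape(-1,3)
b=P[(abs(P[:,1]+.02)<.008)&(abs(P[:,0]-.555)<.012)&(P[:,2]>.03)&(P[:,2]<.14)]; print("sink",(.1203-np.percentile(b[:,2],95)).round(4))
s=robot.get_state(); print("F",s["contact_force"].round(1),s["tool_pos"].round(4))
E
python3 -m inch '{"deltas":[[0.0, 0, 0, 0.1, 0], [0.0, 0, 0, 0.1, 0]]}'|sed -n 2,4p; python3 cap.py
```

```text
tool_pos: [0.5483, -0.0809, 0.1421]
tcp_rot: [2.319, 2.115, 0.003]
contact_force: [0.4, 0.3, 6.4]
sink 0.0137
F [ 1.2 -0.3  6.2] [ 0.5483 -0.0809  0.142 ]
```

It clicked: the force fell from 11.4 to 6.4 N and the bottle's sink went from 25 to 13.7 mm. Now I ease off.

```bash
python3 -m inch '{"deltas":[[0.0, 0, 0, -0.3, 0], [0.0, 0, 0, -0.6, 0], [0.0, 0, 0, -0.9, 0], [0.0, 0, 0, -1.1, 0], [0.0, 0, 0, -1.2, 0], [0.0, 0, 0, -1.2, 0], [0.0, 0, 0, -1.2, 0]]}'; python3 cap.py; python3 look.py d
python3 - <<'E'
from h import *
P=np.load("dwrist.npz")["X"].reshape(-1,3)
q=P[(P[:,2]>.108)&(P[:,2]<.13)&(abs(P[:,0]-.548)<.03)&(abs(P[:,1]+.08)<.03)]
print(q.min(0),q.max(0),np.median(q[:,2]))
a=[np.load(f"d{n}.npz")["im"] for n in("wrist","scene")]
save("d_c",np.hstack([cv2.resize(a[0][100:400,120:520],(400,300)),cv2.resize(a[1][130:280,90:290],(400,300),interpolation=2)]))
E
```

```text
t: 7.72
tool_pos: [0.5474, -0.0807, 0.1524]
tcp_rot: [2.321, 2.116, 0.001]
contact_force: [3.9, -2.4, 1.2]
width: 0.0123
gripper_force: 60.0
sink 0.0033
F [ 5.3 -1.5  1.5] [ 0.5474 -0.0807  0.1523]
t 7.7667 [ 0.5474 -0.0807  0.1523] w 0.01238617695310381 F [ 5.3 -1.5  1.5]
toolx ang 5.27437272182858
[ 0.52424743 -0.09613566  0.10806774] [ 0.57156965 -0.05171936  0.12993945] 0.11378115437325542
```

View pics/d_c.png

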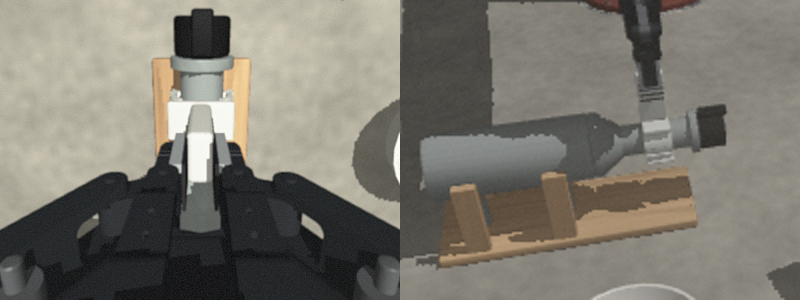

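The clip is snapped on the bare neck with clear neck left before the collar. I cancel the side load, then slide it.

Scaled: 0.001 m is 0.1, 0.012 m is 1.2.

```bash
python3 -m inch '{"deltas":[[0.0, 0, 0.1, -0.2, 0], [0.0, 0, 0.1, -0.2, 0], [0.0, 0.2, 0.1, -0.2, 0], [0.0, 0.4, 0.1, -0.2, 0], [0.0, 0.6, 0.1, -0.2, 0], [0.0, 0.8, 0.1, -0.2, 0], [0.0, 1, 0.1, -0.2, 0], [0.0, 1.2, 0.1, -0.2, 0], [0.0, 1.2, 0.1, -0.2, 0]]}'; python3 cap.py
```

```text
t: 8.67
tool_pos: [0.549, -0.0682, 0.1543]
tcp_rot: [-2.32, -2.117, 0.0]
contact_force: [2.1, -2.5, 0.2]
width: 0.012
gripper_force: 59.9
sink 0.0016
F [ 0.8 -2.8  0. ] [ 0.549  -0.0682  0.1543]
```

```bash
python3 -m inch '{"deltas":[[0.0, 0.2, 0.02, 0, 0], [0.0, 0.4, 0.02, 0, 0], [0.0, 0.6, 0.02, 0, 0], [0.0, 0.7, 0.02, 0, 0], [0.0, 0.7, 0.02, 0, 0]]}'|sed -n 2,4p; python3 -m inch '{"deltas":[[0.0, 0.1, 0, 0, 0], [0.0, 0.1, 0, 0, 0]]}'|sed -n 2,4p
```

```text
tool_pos: [0.5499, -0.0614, 0.1543]
tcp_rot: [-2.321, -2.117, 0.0]
contact_force: [1.7, -2.3, 0.9]
tool_pos: [0.55, -0.0606, 0.1544]
tcp_rot: [-2.321, -2.117, 0.0]
contact_force: [1.4, -2.7, 0.5]
```

Scaled: 0.001 m is 0.1.

```bash
python3 -m inch '{"deltas":[[0.0, 0.1, 0, 0, 0], [0.0, 0.1, 0, 0, 0]]}'|sed -n 2,4p; python3 cap.py
```

```text
tool_pos: [0.5501, -0.0601, 0.1544]
tcp_rot: [2.321, 2.117, -0.002]
contact_force: [1.0, -5.8, -0.5]
sink 0.0014
F [ 0.3 -4.8  0.3] [ 0.5501 -0.0602  0.1544]
```

Scaled: 0.001 m is 0.1.

```bash
python3 -m inch '{"deltas":[[0.0, 0.1, 0, 0, 0], [0.0, 0.1, 0, 0, 0]]}'|sed -n 2,4p; python3 look.py e
python3 - <<'E'
from h import *
P=np.load("ewrist.npz")["X"].reshape(-1,3)
for n in("wrist","top"):
    P=np.load(f"e{n}.npz")["X"].reshape(-1,3)
    q=P[(abs(P[:,0]-.55)<.03)&(P[:,1]>-.09)&(P[:,1]<-.0)&(P[:,2]>.08)&(P[:,2]<.135)]
    for y in np.arange(-.06,-.03,.003):
        s=q[abs(q[:,1]-y)<.0015]
        if len(s): print(n,y.round(3),len(s),s[:,0].min().round(4),s[:,0].max().round(4),np.median(s[:,2]).round(4))
a=[np.load(f"e{n}.npz")["im"] for n in("wrist","scene")]
save("e_c",np.hstack([cv2.resize(a[0][90:240,220:420],(400,300)),cv2.resize(a[1][150:250,170:270],(300,300),interpolation=2)]))
E
```

```text
tool_pos: [0.5501, -0.0598, 0.1544]
tcp_rot: [2.32, 2.116, -0.003]
contact_force: [0.9, -6.2, 0.8]
t 9.6833 [ 0.5501 -0.0598  0.1544] w 0.012369532552528146 F [ 0.9 -6.2  0.8]
toolx ang 5.277944490367227
wrist -0.06 169 0.5275 0.5732 0.1159
wrist -0.057 177 0.5279 0.5733 0.1159
wrist -0.054 196 0.5278 0.5741 0.1158
wrist -0.051 213 0.5263 0.5761 0.1157
wrist -0.048 341 0.5265 0.5753 0.1154
wrist -0.045 428 0.527 0.575 0.1145
wrist -0.042 267 0.5301 0.5751 0.1129
wrist -0.039 330 0.5295 0.5733 0.111
wrist -0.036 218 0.5302 0.5723 0.1081
wrist -0.033 242 0.5327 0.5725 0.1108
top -0.06 1 0.527 0.527 0.0963
top -0.057 1 0.5322 0.5322 0.119
top -0.033 2 0.5703 0.5736 0.0956
```

View pics/e_c.png

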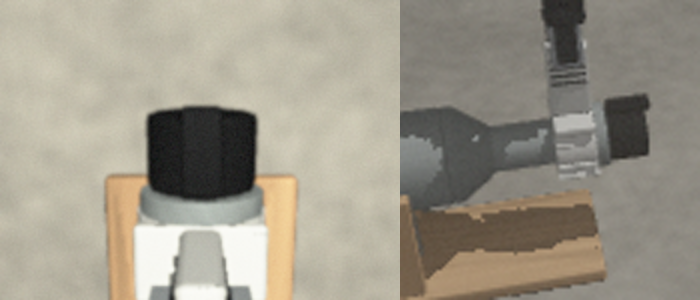

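In the picture the clip butts against the collar with no gap visible (about (200,222) in the crop), and the sliding force has risen. Releasing now.

```bash
python3 -m inch '{"deltas":[[0.0, -0.08, 0, 0, 0], [0.05, -0.08, 0, 0, 0], [0.05, -0.08, 0, 0, 0], [0.05, -0.08, 0, 0, 0], [0.05, -0.08, 0, 0, 0], [0.05, -0.08, 0, -2, 0], [0.05, -0.08, 0, -5, 0], [0.05, -0.08, 0, -9, 0], [0.05, -0.08, 0, -12, 0], [0.05, -0.08, 0, -12, 0], [0.05, -0.08, 0, -12, 0], [0.05, -0.08, 0, -12, 0]]}'; python3 look.py f
python3 - <<'E'
from h import *
P=np.load("fwrist.npz")["X"].reshape(-1,3)
q=P[(abs(P[:,0]-.55)<.04)&(abs(P[:,1]+.06)<.03)]
for lo,hi in((.16,.18),(.112,.122)):
    t=q[(q[:,2]>lo)&(q[:,2]<hi)]
    if lo<.15: t=t[t[:,1]<-.047]
    print(len(t),t.min(0),t.max(0),np.median(t,0),cv2.minAreaRect(t[:,:2].astype(np.float32)*1000))
a=[np.load(f"f{n}.npz")["im"] for n in("wrist","scene")]
save("f_c",np.hstack([cv2.resize(a[0][50:350,120:520],(400,300)),cv2.resize(a[1][150:250,170:270],(300,300),interpolation=2)]))
E
```

```text
t: 10.83
tool_pos: [0.5499, -0.0592, 0.2737]
tcp_rot: [-2.32, -2.116, 0.0]
contact_force: [0.3, -0.9, -0.5]
width: 0.05
gripper_force: 0.0
t 10.8333 [ 0.5499 -0.0592  0.2737] w 0.050040165740799114 F [ 0.3 -0.9 -0.5]
toolx ang 5.256279978623817
493 [ 0.54146726 -0.07413295  0.16091156] [ 0.5573608  -0.04628984  0.17287247] [ 0.54974913 -0.05870234  0.17083562] ((549.4470825195312, -60.0864143371582), (27.552461624145508, 13.866482734680176), 85.02982330322266)
683 [ 0.52612527 -0.07524585  0.11338452] [ 0.57346481 -0.0470243   0.12182514] [ 0.55843956 -0.05946713  0.11637977] ((550.0078735351562, -59.91279602050781), (27.395484924316406, 45.88916015625), 85.33399963378906)
```

View pics/f_c.png

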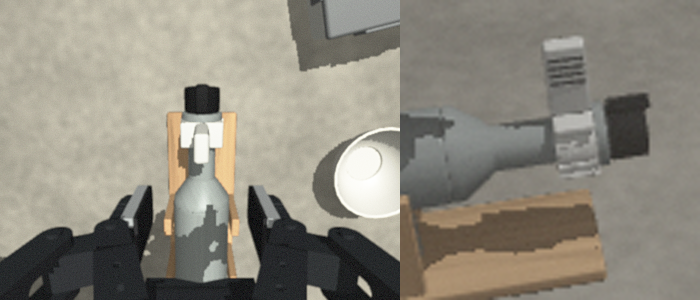

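Run:
```python
from h import *
z=np.load("fwrist.npz");X=z["X"]
u=np.array([.0931,.9957]); n=np.array([.9957,-.0931]); o=np.array([.5485,-.08])
L=(X[...,:2]-o)@u; S=(X[...,:2]-o)@n; Z=X[...,2]
for s0 in(-.015,-.01,.01,.015):
    m=(abs(S-s0)<.003)&(Z>.085)&(L>0)&(L<.09)
    l=L[m];zz=Z[m]; print(s0,[(round(a*1000),round(float(np.median(zz[abs(l-a)<.0008]))*1000,1) if (abs(l-a)<.0008).any() else None) for a in np.arange(.004,.08,.0015)])
m=(abs(S)<.006)&(Z>.085)&(L>.05)&(L<.09); print("cap end",np.percentile(L[m],[98,100]))
# scene crop enlarged around clip
im=np.load("fscene.npz")["im"]; save("g",cv2.resize(im[178:218,215:265],(800,600)[:2],interpolation=cv2.INTER_NEAREST))
```

```text
-0.015 [(4, None), (6, 114.7), (7, 116.2), (8, 116.2), (10, 116.5), (11, 116.6), (13, 116.9), (14, 116.8), (16, 115.8), (17, 117.0), (19, 116.2), (20, 116.5), (22, 116.8), (23, 116.0), (25, 116.5), (26, 116.6), (28, 116.0), (29, 116.1), (31, 350.4), (32, 355.1), (34, 357.5), (35, 111.4), (37, 359.0), (38, 361.6), (40, 372.9), (41, 374.5), (43, 374.5), (44, 106.1), (46, 106.2), (47, 107.2), (49, 106.1), (50, 106.4), (52, 106.0), (53, 105.4), (55, 107.6), (56, 104.8), (58, 107.1), (59, 106.3), (61, 106.2), (62, 107.0), (64, 105.4), (65, 107.2), (67, 104.0), (68, 105.1), (70, 97.4), (71, None), (73, None), (74, None), (76, None), (77, None), (79, None)]
-0.01 [(4, None), (6, None), (7, 116.7), (8, 116.2), (10, 116.6), (11, 116.7), (13, 117.0), (14, 117.0), (16, 116.7), (17, 116.0), (19, 117.6), (20, 116.5), (22, 116.5), (23, 116.6), (25, 116.8), (26, 116.9), (28, 116.8), (29, 116.8), (31, 351.3), (32, 360.9), (34, 363.3), (35, 114.4), (37, 113.5), (38, 363.9), (40, 374.6), (41, 375.3), (43, 374.6), (44, 110.5), (46, 111.3), (47, 109.7), (49, 111.1), (50, 110.7), (52, 110.4), (53, 111.1)
[... 860 characters left out ...]
(79, None)]
0.015 [(4, None), (6, None), (7, 116.7), (8, 116.4), (10, 116.8), (11, 115.7), (13, 116.3), (14, 116.4), (16, 116.3), (17, 116.7), (19, 117.3), (20, 116.3), (22, 117.0), (23, 116.2), (25, 116.3), (26, 116.7), (28, 116.5), (29, 116.4), (31, 350.0), (32, 352.5), (34, 114.4), (35, 111.1), (37, 359.0), (38, 360.2), (40, 371.5), (41, 374.8), (43, 376.3), (44, 108.2), (46, 105.7), (47, 107.2), (49, 105.9), (50, 107.8), (52, 107.5), (53, 105.9), (55, 107.5), (56, 105.6), (58, 107.2), (59, 107.0), (61, 105.6), (62, 107.2), (64, 106.0), (65, 107.4), (67, 104.9), (68, 105.1), (70, 95.9), (71, None), (73, None), (74, None), (76, None), (77, None), (79, None)]
cap end [0.07281091 0.07290462]
```

View pics/g.png

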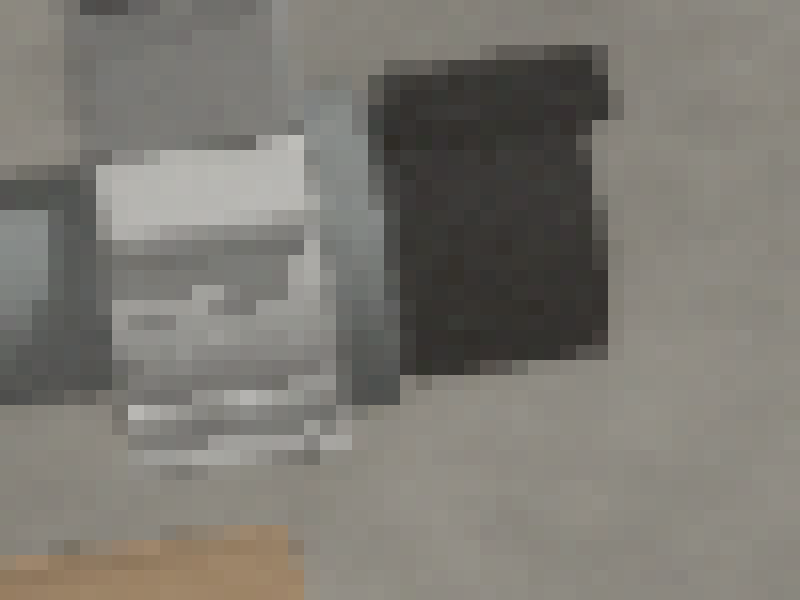

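The clip's centre measures about 20 mm along the neck, which is close to the 18.5 mm limit. I regrasp it and nudge it to confirm contact with the collar.

```bash
python3 -m inch '{"deltas":[[0.05, 0, 0, 4, 0], [0.05, 0, 0, 8, 0], [0.05, 0, 0, 11, 0], [0.05, 0, 0, 12, 0], [0.05, 0, 0, 12, 0], [0.0, 0, 0, 12, 0], [0.0, 0, 0, 12, 0], [0.0, 0, 0, 12, 0], [0.0, 0, 0, 12, 0], [0.0, 0, 0, 12, 0]]}' 60; python3 -m inch '{"deltas":[[0.0, 0.1, 0, 0, 0], [0.0, 0.1, 0, 0, 0], [0.0, 0.1, 0, 0, 0]]}'|sed -n 2,4p;python3 -m inch '{"deltas":[[0.0, 0.1, 0, 0, 0], [0.0, 0.1, 0, 0, 0], [0.0, 0.1, 0, 0, 0]]}'|sed -n 2,4p
```

```text
t: 11.82
tool_pos: [0.5516, -0.0599, 0.1565]
tcp_rot: [2.319, 2.115, 0.004]
contact_force: [1.8, -0.6, 0.9]
width: 0.0118
gripper_force: 60.8
tool_pos: [0.5512, -0.0592, 0.1553]
tcp_rot: [2.319, 2.115, 0.001]
contact_force: [1.7, -2.9, 1.9]
tool_pos: [0.5511, -0.0589, 0.155]
tcp_rot: [2.319, 2.114, -0.001]
contact_force: [2.7, -5.9, 2.3]
```

```bash
python3 -m inch '{"deltas":[[0.0, 0.1, 0, 0, 0], [0.0, 0.1, 0, 0, 0], [0.0, 0.1, 0, 0, 0]]}'|sed -n 2,4p;python3 -m inch '{"deltas":[[0.0, 0.1, 0, 0, 0], [0.0, 0.1, 0, 0, 0], [0.0, 0.1, 0, 0, 0]]}'|sed -n 2,4p
```

```text
tool_pos: [0.5511, -0.0585, 0.1551]
tcp_rot: [2.318, 2.114, -0.003]
contact_force: [2.4, -6.8, 0.7]
tool_pos: [0.5512, -0.0581, 0.1551]
tcp_rot: [2.318, 2.113, -0.005]
contact_force: [1.1, -9.1, 1.8]
```

The force rises steadily to 9 N, above the sliding friction, with hardly any motion, so the clip is against the collar. I relieve the push slightly and release.

Units first: shifts go in cm and turns go in units of 0.2 rad. So -0.12 m is -12, -0.09 m is -9.

```bash
python3 -m inch '{"deltas":[[0.0, -0.15, 0, 0, 0], [0.0, -0.15, 0, 0, 0], [0.05, -0.15, 0, 0, 0], [0.05, -0.15, 0, 0, 0], [0.05, -0.15, 0, 0, 0], [0.05, -0.15, 0, 0, 0], [0.05, -0.15, 0, -2, 0], [0.05, -0.15, 0, -5, 0], [0.05, -0.15, 0, -9, 0], [0.05, -0.15, 0, -12, 0], [0.05, -0.15, 0, -12, 0], [0.05, -0.15, 0, -12, 0]]}'; python3 -m inch '{"deltas":[[0.05, 0, 0, 0, 0], [0.05, 0, 0, 0, 0], [0.05, 0, 0, 0, 0], [0.05, 0, 0, 0, 0], [0.05, 0, 0, 0, 0], [0.05, 0, 0, 0, 0]]}' >/dev/null; python3 look.py k
python3 - <<'E'
from h import *
P=np.load("kwrist.npz")["X"].reshape(-1,3)
q=P[(abs(P[:,0]-.55)<.04)&(abs(P[:,1]+.06)<.03)]
for lo,hi in((.16,.18),(.112,.122)):
    t=q[(q[:,2]>lo)&(q[:,2]<hi)]
    if lo<.15: t=t[t[:,1]<-.047]
    print(len(t),np.median(t,0),cv2.minAreaRect(t[:,:2].astype(np.float32)*1000))
b=P[(abs(P[:,1]+.02)<.008)&(abs(P[:,0]-.555)<.012)&(P[:,2]>.03)&(P[:,2]<.14)]; print("cap",np.percentile(b[:,2],95))
E
```

```text
t: 13.82
tool_pos: [0.5516, -0.057, 0.2773]
tcp_rot: [2.318, 2.115, 0.005]
contact_force: [0.1, 0.1, -0.1]
width: 0.0499
gripper_force: 0.0
t 14.3167 [ 0.5503 -0.057   0.2737] w 0.049786902898481825 F [-0.3 -0.4  0.4]
toolx ang 5.2728897956330885
481 [ 0.55090756 -0.0587299   0.17087656] ((550.869873046875, -60.06670379638672), (27.203445434570312, 13.958405494689941), 85.0479965209961)
686 [ 0.55699532 -0.05958097  0.11640445] ((550.3714599609375, -60.53985595703125), (27.96489715576172, 45.93592071533203), 84.31681060791016)
cap 0.11954914238698289
```

```bash
python3 -c "
from workcell import robot
print(robot.job_done())"
```

```text
the job is handed in; nothing more can be done
None
```

The clip is snapped home on the neck, slid against the collar and released with its tab upright. I handed the job in at about 14 s; the hand-in returned no verdict.

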